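# Level the recipe boards and hold the spring clip open around them

## Task

Push the three recipe boards in their rack until the ends that face the robot are level with one another. Then take the spring clip by its two levers, squeeze it wide open, lift it and bring its jaws around the levelled ends of all three boards, above the rack, so that the ends sit well inside the mouth and nothing touches the boards. Finish while still holding the clip there, gaping open: do not let it close, do not put it down, and leave the tumblers, the jar and the burger press alone.

Things in the scene. Friction and masses are not known exactly. Their poses are not given: they have to be found in the camera images.
- rack: Dark wooden rack fixed to the steel worktop, 120 (x) x 50 (y) x 40 mm high; origin at the centre of its underside, z up. Its x axis runs along the grooves, from the robot's side to the far side; the rack may be turned. Three upright boards stand side by side in its grooves, 5 mm apart from centre to centre, in the middle of its width, and stick out of the rack towards the robot (-x).
- board0 (a joint): How far the left (+y of rack) thin plywood board is pushed along its groove in the rack's +x direction (m), 0 to 0.06. At 0 its near end stands 60 mm out of the rack's near face; at 0.06 it is flush with that face and at its stop. It slides with about 2 N of friction, stays where it is left and cannot lift out.
- board1 (a joint): How far the middle thin plywood board is pushed along its groove in the rack's +x direction (m), 0 to 0.06. At 0 its near end stands 60 mm out of the rack's near face; at 0.06 it is flush with that face and at its stop. It slides with about 2 N of friction, stays where it is left and cannot lift out.
- board2 (a joint): How far the right (-y of rack) thin plywood board is pushed along its groove in the rack's +x direction (m), 0 to 0.06. At 0 its near end stands 60 mm out of the rack's near face; at 0.06 it is flush with that face and at its stop. It slides with about 2 N of friction, stays where it is left and cannot lift out.
- board0_end (a point): Middle of the upright near edge of the left board, 78 mm above the worktop. The board is 140 mm long, 3 mm thick, its top 115 mm above the worktop; above the rack (40 mm high) the edge is free. x axis as the rack's.
- board1_end (a point): Middle of the upright near edge of the middle board, 78 mm above the worktop. The board is 140 mm long, 3 mm thick, its top 115 mm above the worktop; above the rack (40 mm high) the edge is free. x axis as the rack's.
- board2_end (a point): Middle of the upright near edge of the right board, 78 mm above the worktop. The board is 140 mm long, 3 mm thick, its top 115 mm above the worktop; above the rack (40 mm high) the edge is free. x axis as the rack's.
- clip_mid (a point): Centre of the pivot of the wooden spring clip, half-way up. The clip, 131 mm long, 34 mm high, 80 g, lies loose on its side on the worktop, hinge axis (z) upright; x points from the pivot to the jaws, y across. Two mirror-image arms of 4 mm plate turn equally about the pivot pin (7 mm radius): jaws ahead of it (+x), levers behind it (-x).
- clip_grip (a point): Point mid-way between the clip's two levers, 40 mm behind the pivot (-x), half-way up (17 mm above its underside); axes as clip_mid. The levers reach from 14 to 60 mm behind the pivot. At rest they splay: 50 mm over the outer faces 32 mm behind the pivot, 63 mm at the ends. Squeezed together along y until parallel they are 32 mm over the outer faces, and the jaws are fully open.
- clip_mouth (a point): Point on the clip's centre line 67 mm ahead of the pivot (+x), between the jaw tips when fully open, half-way up; axes as clip_mid. The bowed jaws are 34 mm high like the levers and meet at their tips when closed. Fully open, the mouth is 39 mm wide at the tips and about 46 mm wide 15 mm further in; free depth from tips to pivot pin 60 mm.
- clip_left (a joint): Opening angle of each arm of the clip (rad): 0 closed, 0.27 fully open (levers parallel, at the stop). A spring closes it: near 9 N on the levers at 40 mm behind the pivot holds it fully open; grip with 20 N or more.
- tumbler_a: Thick glass tumbler, 76 mm across, 95 mm high, standing on the worktop at the far left; origin at the centre of its underside. Leave alone.
- tumbler_b: Second tumbler of the same size, standing behind the work; origin at the centre of its underside. Leave alone.
- jar: Closed twist cap jar, 72 mm across, 100 mm high, standing to the right; origin at the centre of its underside. Leave alone.
- press: Wooden burger press: a disc 104 mm across with a knob, 82 mm high, standing at the far right; origin at the centre of its underside. Leave alone.
Not all that is in view belongs to the job. Several things have the shape of the rack; the one meant has the colours described above.

How it is judged (in metres and radians):
On the way, in this order (a step that is already met when the one before it is completed fails the run):
1. the near ends of the three boards are level with one another within 4 mm (x of board0_end in the frame of board1_end between -0.004 and 0.004 m and x of board0_end in the frame of board2_end between -0.004 and 0.004 m and x of board1_end in the frame of board2_end between -0.004 and 0.004 m), for 0.2 s.
2. the clip is held open by the fingers and lifted off the worktop (value of joint clip_left above 0.2 rad and contact force between the fingers and clip above 1 N and height (world z) of clip_mid above 0.055 m), for 0.2 s.
At the end, for the whole second after the job is handed in: Board ends level within 4 mm; clip in the fingers, at rest, upright, open 0.2 rad or more, centre 55 to 110 mm up; each board end 12 to 56 mm ahead of the pivot and within 16 mm of the clip's centre line; clip and robot press on boards and rack with under 0.4 N (all of step 1 and all of step 2 and x of board0_end in the frame of clip_mid between 0.012 and 0.056 m and y of board0_end in the frame of clip_mid between -0.016 and 0.016 m and x of board1_end in the frame of clip_mid between 0.012 and 0.056 m and y of board1_end in the frame of clip_mid between -0.016 and 0.016 m and x of board2_end in the frame of clip_mid between 0.012 and 0.056 m and y of board2_end in the frame of clip_mid between -0.016 and 0.016 m and z of clip_mid in the frame of rack between 0.055 and 0.11 m and angle between the z axis of clip_mid and the z axis of rack, either way round below 0.2 rad and contact force between each of clip, the arm, the fingers and rack below 0.4 N and linear speed of clip below 0.02 m/s); the arm keeps its last pose, push and grip.
It fails at once if the tumbler_a is pushed away by more than 30 mm or tipped (distance of tumbler_a from where it was at the start of the episode above 0.03 m or angle between tumbler_a's own z axis and vertical above 0.4 rad).
It fails at once if the tumbler_b is pushed away by more than 30 mm or tipped (distance of tumbler_b from where it was at the start of the episode above 0.03 m or angle between tumbler_b's own z axis and vertical above 0.4 rad).
It fails at once if the jar is pushed away by more than 30 mm or tipped (distance of jar from where it was at the start of the episode above 0.03 m or angle between jar's own z axis and vertical above 0.4 rad).
It fails at once if the press is pushed away by more than 30 mm or tipped (distance of press from where it was at the start of the episode above 0.03 m or angle between press's own z axis and vertical above 0.4 rad).
It also fails if it takes over 59 s, if anything falls off the work surface, if the arm or the gripper's body presses on something with over 40 N, if the wrist force passes 120 N, or if a joint passes its speed limit or range.

## Robot

A 6-joint arm with a two-finger parallel gripper is mounted at the origin on the work surface. World frame = base frame: x ahead of the robot, y to its left, z up, the work surface at z = 0. Lengths are in m, angles in degrees, forces in N, time in s.
With the tool pointing down it reaches from about 0.3 to 0.75 m from the base axis. Payload 8.5 kg.
Tool frame: the origin (TCP) lies on the centre line of the jaws, within the pads' length; the fingertips stand env.tips_ahead ahead of it and the grasp point (between the pads) lies 8 mm behind it (env.tips_ahead is the distance from the TCP to the fingertips, in m); z points along the fingers, y is the direction in which the jaws open and shut (so a half turn about z gives the same grasp; the last joint's range is limited). The gripper opens to 85 mm and grips with 20 to 120 N. Pads are 22 mm wide; open, the fingers measure 114 mm over their backs; the gripper's body (76 mm by 85 mm) begins 54 mm behind the grasp point. The pads swing forward as they close: fully open they stand 13 mm farther back than shut.
Start: joints at [-78.226, 21.807, 74.336, -0, 83.858, -12.336], TCP at [0.225, -0.502, 0.242] pointing down, gripper open.
Joint ranges: [-178.18, 178.18], [-50.72, 133.34], [12.68, 142.11], [-81.47, 261.47], [9.98, 163.14], [-165.26, 165.26]. Speed limits (degrees/s): [136.94, 136.94, 180, 180, 180, 180].

## Interface

Orientations are given as a 3x3 rotation matrix whose columns are the frame's x, y, z axes.
In Python, from rig import env gives the robot as it stands.
- The arm moves only by the tool servo_tool, never from a script. Its argument "commands" is a list of rows, each an object with "linear": the shift along the tool's x, y, z in mm, a list of three; "angular": the turn, a rotation vector about the tool's x, y, z in degrees, a list of three; "gripper": the opening, from -1 (shut) to 1 (fully open). In form: [{"linear": [x, y, z], "angular": [rx, ry, rz], "gripper": gripper}, ...]. A call has 1 to 20 rows; each row is the pose to reach, as a shift and turn from the pose commanded when the call began, along the tool's axes at that moment; what a row does not reach only later rows make up. A row lasts 1/10 s, in which the tool goes at most 50 mm and 8.59 degrees, less where a joint would pass 70% of its speed; a pose out of reach is approached as far as the arm can. A call with a gripper value outside its range is refused whole. The fingers move at their own pace and stop on an object; "force" is the grip in N (left out, the last holds). Time passes only in rows, so rows that repeat a pose let the fingers close. It gives the time, the measured TCP pose, the force and the opening at its end, in the units of the state.
- env.observe(): the state, without advancing time (a new reading comes with each control period).
- env.get_image(name): name is "scene" or "top" or "wrist"; returns a dict with "frame" (480x640x3 uint8, blue, green, red), "fx", "fy", "cx", "cy" (pixels), "k1" (the pictures are not rectified: a ray, as slopes to the right and down, at radius r is drawn at 1 + k1 r^2 times it, then the intrinsics apply), "cam_to_world" (4x4, takes a point from camera to world coordinates); the wrist camera has in their place "T_tool_cam" (4x4, takes a point from camera to tool coordinates, whose origin is the TCP and whose axes are the flange's). Camera axes: x right, y up, looking along -z (the intrinsics and any distortion apply to the point x, -y, -z); pixel columns grow to the right and rows downward; lengths in m; the calibration is good to about 2 mm. A picture is of the moment at which its call begins: read the wrist's pose just before it. There is no depth.
- env.close_job(): hands the job in, once; it reports no verdict.
Trained networks look in a picture, given as the dict that the camera call returned (one of the last four; its "shot" number tells which), for a name from the list of things; names that differ only in an ending like _2 or _b are one class to them, and where a whole thing is asked for, a point or a joint stands for the part that bears it (a point fixed in the world has none). Each returns a list of dicts, best first, with "confidence" (0 to 1); they miss things now and then, are a little off and sometimes report something else, mostly with a low value. They report only what shows in the picture. A call takes as long as a camera call. They do not tell look-alikes from the thing itself.
- env.trace(picture, query): "pixels" (480x640 bool, what is visible of it) and "extent" ([left, top, right, bottom] in pixels, round what is visible of it).
The state is a dict: "time_s": time; "q": joint angles; "qvel": joint speeds; "joint_efforts": joint torques, N m; "position": TCP position; "tool_rot": TCP orientation; "ft_force": force on the tool from outside, world axes, zero at the start; "wrist_torque": the same for the moment, N m; "grip_width": finger opening in m.
Only numpy, scipy, OpenCV 4.12 (cv2) and the standard library are available. Lean on these libraries where they do the work, as an engineer would, in place of code of your own. Each camera call takes 0.05 s, during which the arm holds its last target.

## Working session

There is one attempt and no reset: what is moved stays moved. The work goes in short steps, Python scripts to look and compute and a tool call to move; the robot and the scene stay as the last step left them, time stands still between calls to the robot, and variables do not carry over. Pictures are saved under pics/ and viewed, and the job is handed in when it is done.

Besides the shell and the picture viewer there is one more tool, called after "Call:" by a JSON object that holds its "name" and its "arguments", one argument or row to a line. servo_tool: Moves the arm, as the interface text tells. Its arguments: {"type":"object","properties":{"commands":{"type":"array","items":{"type":"object","properties":{"linear":{"type":"array","items":{"type":"number"}},"angular":{"type":"array","items":{"type":"number"}},"gripper":{"type":"number"}}}},"force":{"type":"number"}},"required":["commands"]}

```bash
ls; mkdir -p pics; python3 - <<'E'
from rig import env
import cv2
s=env.observe();print(s, env.tips_ahead)
for n in("scene","top","wrist"):
    p=env.get_image(n);cv2.imwrite(f"pics/{n}0.png",p["frame"])
    print(n,{k:v for k,v in p.items() if k!="frame"})
E
```

```text
pics
{'time_s': 0.0, 'q': array([-7.82282956e+01,  2.18426922e+01,  7.43843631e+01, -9.49924439e-04,
        8.38594938e+01, -1.23362088e+01]), 'qvel': array([ 0.0371299 ,  0.01995237,  0.09231797,  0.04625219,  0.02786643,
       -0.01561551]), 'joint_efforts': array([-2.28118556e-04, -4.48466420e+01, -2.31270754e+01, -1.45489021e-04,
        4.86773133e-03, -2.06297976e-06]), 'position': array([ 0.2245834 , -0.50175369,  0.24169812]), 'tool_rot': array([[ 9.12777094e-01,  4.08457919e-01, -3.24312206e-04],
       [ 4.08457932e-01, -9.12775953e-01,  1.47543413e-03],
       [ 3.06628370e-04, -1.47921037e-03, -9.99998859e-01]]), 'ft_force': array([-0.27902027,  0.10326663, -0.0823038 ]), 'wrist_torque': array([ 0.02562508, -0.01917873, -0.00143749]), 'grip_width': 0.0856450283650752} 0.011
scene {'fx': 531.407151144558, 'fy': 531.407151144558, 'cx': 319.40351992714034, 'cy': 245.68264073159236, 'k1': -0.011874085943254621, 'cam_to_world': array([[-0.37864497, -0.72707672,  0.57270187,  1.4552745 ],
       [ 0.92548499, -0.30430089,  0.22556263,  0.32031994],
       [ 0.01027235,  0.615
[... 416 characters left out ...]
5350e-02],
       [ 8.21079747e-04,  5.74864661e-02,  9.98345948e-01,
         1.71768650e+00],
       [ 0.00000000e+00,  0.00000000e+00,  0.00000000e+00,
         1.00000000e+00]]), 'shot': 2}
wrist {'fx': 335.68749490892833, 'fy': 335.68749490892833, 'cx': 320.11235240098074, 'cy': 243.40139417336957, 'k1': -0.041242346433719816, 'T_tool_cam': array([[-9.33497209e-04,  9.61051891e-01,  2.76366409e-01,
         6.88248543e-02],
       [ 9.99999555e-01,  8.60012837e-04,  3.87094190e-04,
        -1.69037547e-04],
       [ 1.34338944e-04,  2.76366647e-01, -9.61052266e-01,
        -1.32189388e-01],
       [ 0.00000000e+00,  0.00000000e+00,  0.00000000e+00,
         1.00000000e+00]]), 'shot': 3}
```

View pics/scene0.png

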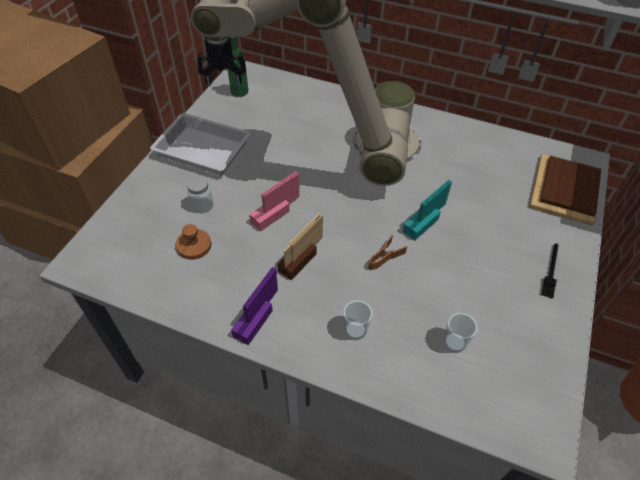

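View pics/top0.png

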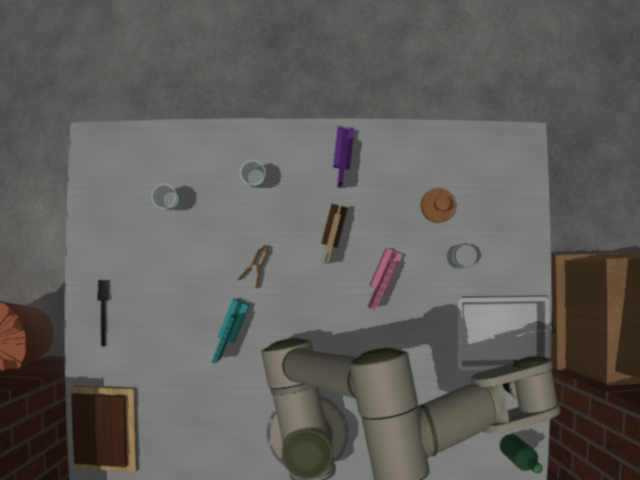

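View pics/wrist0.png

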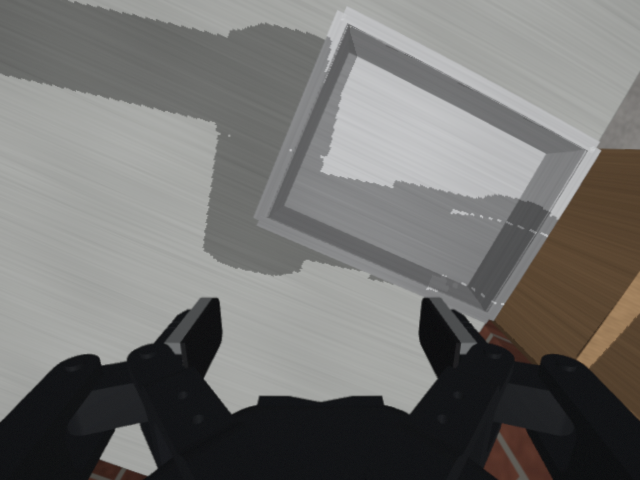

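Scene: the dark brown rack is at about (335,230) in top and the clip at about (257,265). I'll write helpers and measure both.

```bash
cat > h.py <<'E'
import numpy as np, cv2
from rig import env
def cam2w(p,s=None):
    if "cam_to_world" in p: return p["cam_to_world"]
    T=np.eye(4);T[:3,:3]=s["tool_rot"];T[:3,3]=s["position"];return T@p["T_tool_cam"]
def ray(p,T,uv):
    uv=np.atleast_2d(np.asarray(uv,float))
    d=np.stack([(uv[:,0]-p["cx"])/p["fx"],(uv[:,1]-p["cy"])/p["fy"]],1)
    u=d.copy()
    for _ in range(20): u=d/(1+p["k1"]*(u**2).sum(1,keepdims=True))
    v=np.stack([u[:,0],-u[:,1],-np.ones(len(u))],1)
    return T[:3,3],v@T[:3,:3].T
def onz(p,T,uv,z):
    o,v=ray(p,T,uv);t=(z-o[2])/v[:,2];return o+v*t[:,None]
def proj(p,T,X):
    X=np.atleast_2d(X);c=(X-T[:3,3])@T[:3,:3]
    u=np.stack([c[:,0]/-c[:,2],-c[:,1]/-c[:,2]],1)
    u=u*(1+p["k1"]*(u**2).sum(1,keepdims=True))
    return u*p["fx"]+[p["cx"],p["cy"]]
def zoom(p,x0,y0,x1,y1,name,k):
    cv2.imwrite(name,cv2.resize(p["frame"][y0:y1,x0:x1],None,fx=k,fy=k,interpolation=cv2.INTER_CUBIC))
E
python3 - <<'E'
from h import *
p=env.get_image("top");T=cam2w(p)
for q in("rack","board0","board1","board2","clip_mid","clip_grip","tumbler_a","jar","press"):
    for r in env.trace(p,q): print(q,r["confidence"],r["extent"])
zoom(p,220,190,370,300,"pics/topz.png",5)
p2=env.get_image("scene")
zoom(p2,260,200,420,290,"pics/scz.png",5)
for uv in [(335,205),(322,245),(262,245),(258,287),(240,278),(465,255),(165,195),(253,173),(438,205)]: print(uv,onz(p,T,uv,0.02).round(3))
E
```

```text
rack 0.92 [368.2, 246.5, 398.6, 307.5]
rack 0.78 [333.3, 125.9, 350.2, 183.1]
rack 0.74 [421.2, 189.0, 456.6, 222.0]
rack 0.61 [320.4, 206.0, 348.4, 256.1]
rack 0.58 [211.2, 297.7, 246.9, 365.6]
board0 0.79 [364.5, 263.6, 392.5, 309.0]
board0 0.61 [333.3, 223.3, 336.1, 225.8]
board0 0.6 [342.3, 168.5, 345.0, 184.3]
board0 0.55 [327.7, 250.5, 331.7, 262.8]
board0 0.55 [214.9, 315.3, 236.1, 363.4]
board0 0.46 [250.2, 247.0, 268.5, 271.3]
board0 0.44 [373.9, 271.5, 392.9, 310.8]
board1 0.79 [364.5, 263.6, 392.5, 309.0]
board1 0.61 [333.3, 223.3, 336.1, 225.8]
board1 0.6 [342.3, 168.5, 345.0, 184.3]
board1 0.55 [327.7, 250.5, 331.7, 262.8]
board1 0.55 [214.9, 315.3, 236.1, 363.4]
board1 0.46 [250.2, 247.0, 268.5, 271.3]
board1 0.44 [373.9, 271.5, 392.9, 310.8]
board2 0.79 [364.5, 263.6, 392.5, 309.0]
board2 0.61 [333.3, 223.3, 336.1, 225.8]
board2 0.6 [342.3, 168.5, 345.0, 184.3]
board2 0.55 [327.7, 250.5, 331.7, 262.8]
board2 0.55 [214.9, 315.3, 236.1, 363.4]
board2 0.46 [250.2, 247.0, 268.5, 271.3]
board2 0.44 [373.9, 271.5, 392.9, 310.8]
clip_mid 0.56 [238.6, 246.2, 273.5, 280.8]
clip_mid 0.31 [152.1, 187.9, 180.3, 207.9]
clip_grip 0.77 [240.1, 244.0, 269.8, 287.6]
clip_grip 0.51 [422.8, 188.0, 456.8, 222.2]
tumbler_a 0.96 [150.6, 187.0, 178.3, 207.0]
tumbler_a 0.83 [241.3, 158.9, 267.0, 185.8]
tumbler_a 0.62 [251.6, 246.5, 264.9, 273.8]
jar 0.66 [446.2, 243.3, 473.9, 270.1]
press 0.69 [423.4, 190.2, 454.1, 220.1]
(335, 205) [[ 0.677 -0.081  0.02 ]]
(322, 245) [[ 0.559 -0.043  0.02 ]]
(262, 245) [[0.559 0.134 0.02 ]]
(258, 287) [[0.435 0.145 0.02 ]]
(240, 278) [[0.461 0.198 0.02 ]]
(465, 255) [[ 0.53  -0.469  0.02 ]]
(165, 195) [[0.708 0.427 0.02 ]]
(253, 173) [[0.773 0.162 0.02 ]]
(438, 205) [[ 0.679 -0.389  0.02 ]]
```

View pics/topz.png

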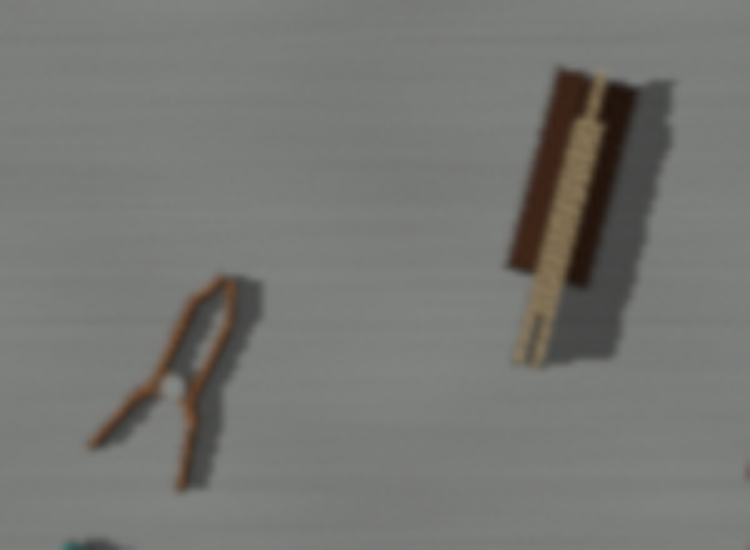

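View pics/scz.png

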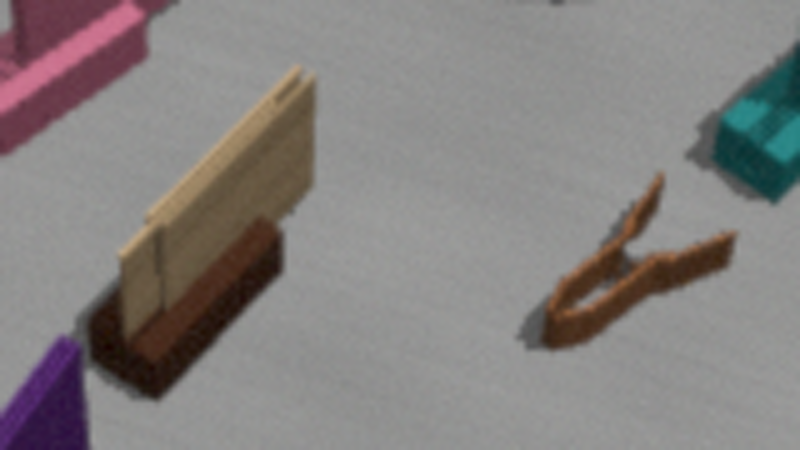

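Pivot is at zoom (172,388) with jaws toward the far side. The rack top corners are about (558,68), (637,90), (587,287) and (507,268). The outer boards stick out further than the middle one. Next, rough poses.

```bash
python3 - <<'E'
from h import *
p=env.get_image("top");T=cam2w(p)
f=lambda a,z:onz(p,T,np.array(a)/5+[220,190],z)
R=f([(558,68),(637,90),(587,287),(507,268)],.04)
print(R.round(3),R.mean(0)); d=R[0]+R[1]-R[2]-R[3];print("yaw",np.degrees(np.arctan2(d[1],d[0])))
B=f([(515,362),(541,366),(535,318)],.115);print(B.round(4))
C=f([(172,388),(228,280),(92,445),(180,490)],.034);print(C.round(4))
m=(C[2]+C[3])/2
for a,b in((C[1],C[0]),(C[1],m),(C[0],m)): print(np.degrees(np.arctan2(*(a-b)[[1,0]])),np.linalg.norm(a-b))
E
```

```text
[[ 0.679 -0.071  0.04 ]
 [ 0.666 -0.117  0.04 ]
 [ 0.551 -0.087  0.04 ]
 [ 0.562 -0.041  0.04 ]] [ 0.61480519 -0.07893344  0.04      ]
yaw -14.253249975803465
[[ 0.5065 -0.0442  0.115 ]
 [ 0.5043 -0.0586  0.115 ]
 [ 0.531  -0.0552  0.115 ]]
[[0.492  0.1543 0.034 ]
 [0.5551 0.1219 0.034 ]
 [0.4585 0.201  0.034 ]
 [0.4326 0.1493 0.034 ]]
-27.153801136013843 0.07097407501070536
-25.913209504969803 0.12184060294717378
-24.183438687946772 0.050906362048046376
```

Call:
{"name": "servo_tool", "arguments": {
  "commands": [
    {"linear": [371,-351,0],"angular": [0,0,38.4],"gripper": 1},
    {"linear": [371,-351,0],"angular": [0,0,38.4],"gripper": 1},
    {"linear": [371,-351,0],"angular": [0,0,38.4],"gripper": 1},
    {"linear": [371,-351,0],"angular": [0,0,38.4],"gripper": 1},
    {"linear": [371,-351,0],"angular": [0,0,38.4],"gripper": 1},
    {"linear": [371,-351,0],"angular": [0,0,38.4],"gripper": 1},
    {"linear": [371,-351,0],"angular": [0,0,38.4],"gripper": 1},
    {"linear": [371,-351,0],"angular": [0,0,38.4],"gripper": 1},
    {"linear": [371,-351,0],"angular": [0,0,38.4],"gripper": 1},
    {"linear": [371,-351,0],"angular": [0,0,38.4],"gripper": 1},
    {"linear": [371,-351,0],"angular": [0,0,38.4],"gripper": 1},
    {"linear": [371,-351,0],"angular": [0,0,38.4],"gripper": 1},
    {"linear": [371,-351,0],"angular": [0,0,38.4],"gripper": 1},
    {"linear": [371,-351,0],"angular": [0,0,38.4],"gripper": 1},
    {"linear": [371,-351,0],"angular": [0,0,38.4],"gripper": 1},
    {"linear": [371,-351,0],"angular": [0,0,38.4],"gripper": 1}
  ]
}}

```text
time_s: 2.35
position: [0.4198, -0.0308, 0.2424]
tool_rot: [[0.969, -0.248, 0.0], [-0.248, -0.969, -0.0], [0.0, 0.0, -1.0]]
ft_force: [-0.3, -0.3, -0.6]
grip_width: 0.0853
```

```bash
python3 - <<'E'
from h import *
s=env.observe();p=env.get_image("wrist")
import pickle;pickle.dump((s,p),open("w1.pkl","wb"))
print(s["time_s"],s["position"],np.degrees(np.arctan2(s["tool_rot"][1,0],s["tool_rot"][0,0])),s["q"])
cv2.imwrite("pics/w1.png",p["frame"])
E
```

```text
2.35 [ 0.41977412 -0.03084427  0.24236117] -14.378708069426352 [-2.04107882e+01  8.73844273e+00  9.29804795e+01 -2.88380059e-03
  7.82787036e+01  8.39685057e+01]
```

View pics/w1.png

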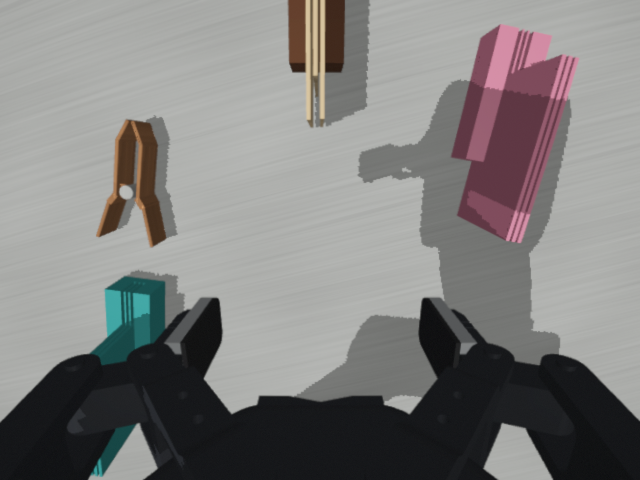

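```bash
python3 - <<'E'
from h import *
import pickle
s,p=pickle.load(open("w1.pkl","rb"))
zoom(p,240,0,400,140,"pics/w1a.png",5)
zoom(p,70,100,230,370,"pics/w1b.png",2.9)
cv2.imwrite("pics/w1b.png",cv2.resize(p["frame"][100:340,60:260],None,fx=2.5*1,fy=2.5,interpolation=cv2.INTER_CUBIC))
E
```

```text
(no output)
```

View pics/w1a.png

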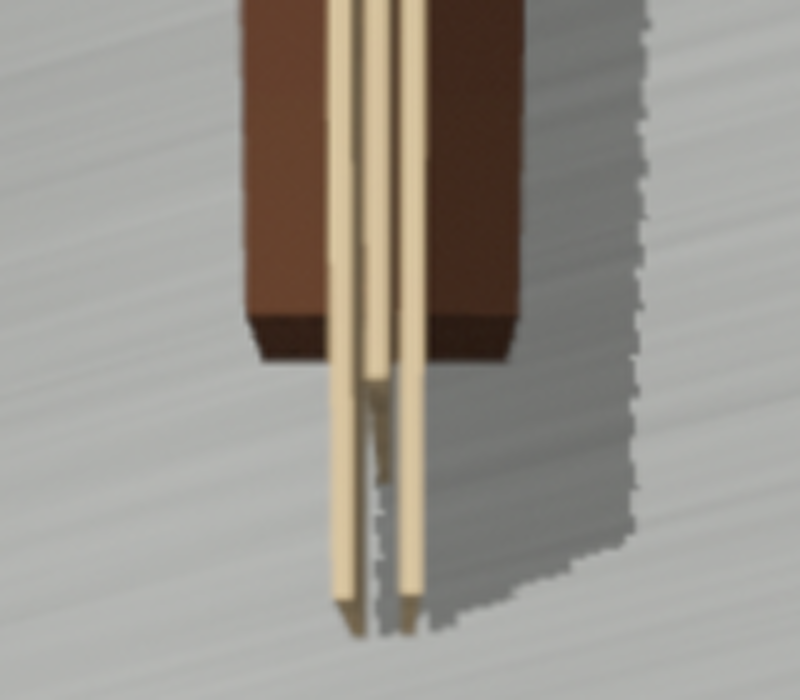

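View pics/w1b.png

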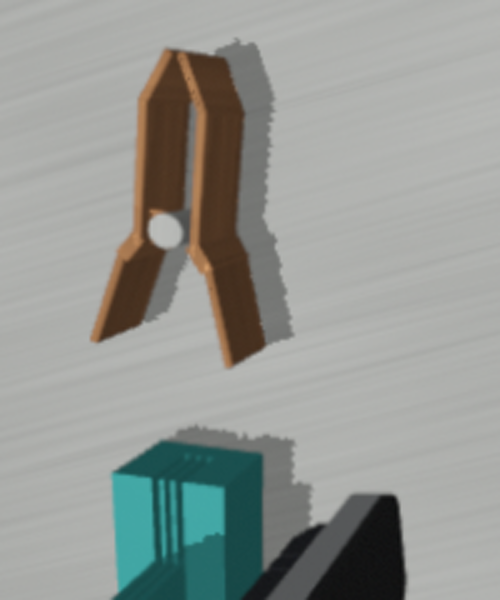

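```bash
python3 - <<'E'
from h import *
import pickle
s,p=pickle.load(open("w1.pkl","rb"));T=cam2w(p,s)
a=lambda q,z:onz(p,T,np.array(q)/5+[240,0],z)
b=lambda q,z:onz(p,T,np.array(q)/2.5+[60,100],z)
B=a([(343,600),(376,380),(411,595)],.115);print("boards",B.round(4))
R=a([(248,316),(520,316)],.04);print("rack near",R.round(4))
d=R[1]-R[0];print("yaw from near face",np.degrees(np.arctan2(d[0],-d[1]))*-1, np.linalg.norm(d))
E=a([(328,0),(333,600),(428,0),(424,595)],.115);
for i in(0,2):
    d=E[i]-E[i+1];print("board yaw",np.degrees(np.arctan2(d[1],d[0])))
C=b([(165,230),(175,50),(93,340),(229,367)],.034);print("clip",C.round(4)); m=(C[2]+C[3])/2
for x,y in((C[1],C[0]),(C[1],m),(C[0],m)): print(np.degrees(np.arctan2(*(x-y)[[1,0]])),np.linalg.norm(x-y))
print(np.linalg.norm(C[2]-C[3]))
print("teal",b([(113,472),(163,440),(262,455),(225,487)],.04).round(4))
E
```

```text
boards [[ 0.5072 -0.0453  0.115 ]
 [ 0.5348 -0.0575  0.115 ]
 [ 0.5054 -0.0551  0.115 ]]
rack near [[ 0.5651 -0.0403  0.04  ]
 [ 0.5528 -0.0882  0.04  ]]
yaw from near face 14.444268199475628 0.04940577964223337
board yaw -14.457798447792532
board yaw -14.652812634723013
clip [[0.4944 0.1548 0.034 ]
 [0.5585 0.1235 0.034 ]
 [0.459  0.2043 0.034 ]
 [0.4329 0.1512 0.034 ]]
-26.056559091626536 0.07133961165969911
-25.741821276651873 0.1249180383383128
-25.322766247377942 0.053580936121224124
0.059147813439982044
teal [[0.4019 0.217  0.04  ]
 [0.4104 0.1887 0.04  ]
 [0.3931 0.1489 0.04  ]
 [0.383  0.1707 0.04  ]]
```

Call:
{"name": "servo_tool", "arguments": {
  "commands": [
    {"linear": [10,-2.4,50],"angular": [0,0,0.1],"gripper": -1},
    {"linear": [10,-2.4,90],"angular": [0,0,0.1],"gripper": -1},
    {"linear": [10,-2.4,130],"angular": [0,0,0.1],"gripper": -1},
    {"linear": [10,-2.4,167],"angular": [0,0,0.1],"gripper": -1},
    {"linear": [20,-2.4,167],"angular": [0,0,0.1],"gripper": -1},
    {"linear": [30,-2.4,167],"angular": [0,0,0.1],"gripper": -1},
    {"linear": [40,-2.4,167],"angular": [0,0,0.1],"gripper": -1},
    {"linear": [50,-2.4,167],"angular": [0,0,0.1],"gripper": -1},
    {"linear": [60,-2.4,167],"angular": [0,0,0.1],"gripper": -1},
    {"linear": [60,-2.4,167],"angular": [0,0,0.1],"gripper": -1},
    {"linear": [60,-2.4,167],"angular": [0,0,0.1],"gripper": -1}
  ]
}}

```text
time_s: 3.5
position: [0.4786, -0.0425, 0.0755]
tool_rot: [[0.969, -0.248, 0.0], [-0.248, -0.969, 0.0], [0.0, -0.0, -1.0]]
ft_force: [-1.5, -0.1, -0.4]
grip_width: 0.0
```

```bash
python3 - <<'E'
from h import *
s=env.observe();p=env.get_image("wrist")
print(s["time_s"],s["position"],s["ft_force"],np.degrees(np.arctan2(s["tool_rot"][1,0],s["tool_rot"][0,0])))
cv2.imwrite("pics/w2.png",p["frame"])
E
```

```text
3.5 [ 0.47864322 -0.04250915  0.0754769 ] [-1.50360412 -0.06908806 -0.42101361] -14.385490292045356
```

View pics/w2.png

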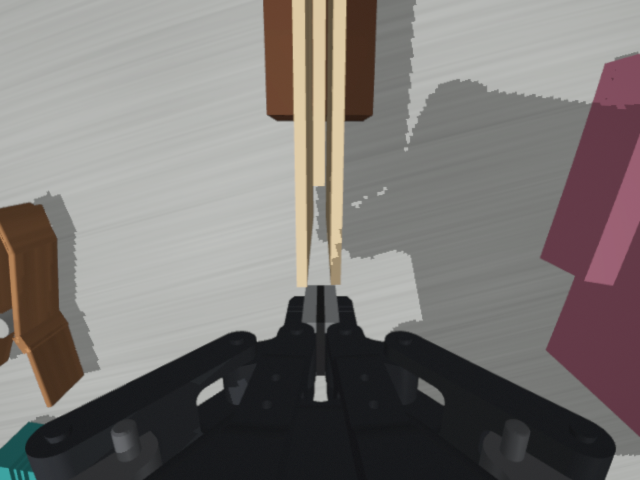

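Call:
{"name": "servo_tool", "arguments": {
  "commands": [
    {"linear": [5,0,0],"angular": [0,0,0],"gripper": -1},
    {"linear": [10,0,0],"angular": [0,0,0],"gripper": -1},
    {"linear": [14,0,0],"angular": [0,0,0],"gripper": -1},
    {"linear": [17,0,0],"angular": [0,0,0],"gripper": -1},
    {"linear": [20,0,0],"angular": [0,0,0],"gripper": -1},
    {"linear": [23,0,0],"angular": [0,0,0],"gripper": -1},
    {"linear": [26,0,0],"angular": [0,0,0],"gripper": -1},
    {"linear": [28,0,0],"angular": [0,0,0],"gripper": -1}
  ]
}}

```text
time_s: 4.35
position: [0.5057, -0.0495, 0.0752]
tool_rot: [[0.969, -0.249, -0.001], [-0.249, -0.969, 0.0], [-0.001, -0.0, -1.0]]
ft_force: [-3.9, 1.2, -1.2]
grip_width: 0.0003
```

```bash
python3 - <<'E'
from h import *
s=env.observe();p=env.get_image("wrist")
print(s["time_s"],s["position"],s["ft_force"],np.degrees(np.arctan2(s["tool_rot"][1,0],s["tool_rot"][0,0])))
zoom(p,220,120,420,320,"pics/w3.png",3)
E
```

```text
4.35 [ 0.50569867 -0.04945285  0.07516183] [-3.87627395  1.23421618 -1.22770468] -14.390331469287018
```

View pics/w3.png

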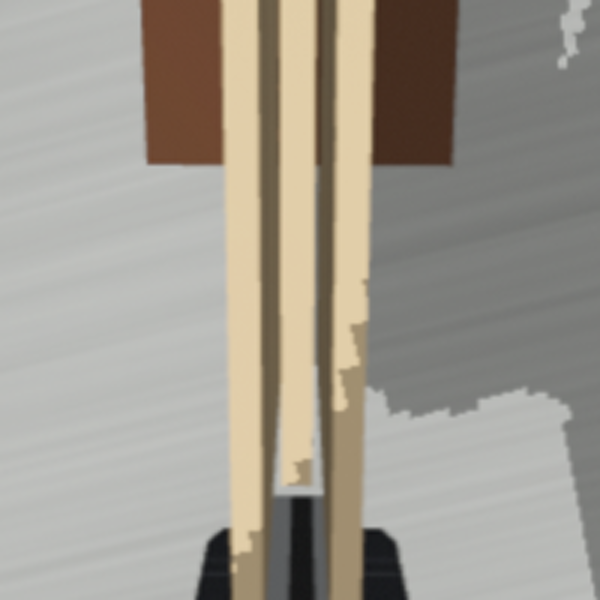

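```bash
python3 - <<'E'
from h import *
s=env.observe();p=env.get_image("wrist");T=cam2w(p,s)
zoom(p,240,260,400,420,"pics/w3b.png",4)
x=s["tool_rot"][:,0]
for f in(.005,.011,.015,.02):
    print(f,[proj(p,T,np.r_[(s["position"]+x*f)[:2],z]).round(0) for z in(.115,.064)])
E
```

```text
0.005 [array([[319., 356.]]), array([[319., 291.]])]
0.011 [array([[319., 340.]]), array([[319., 278.]])]
0.015 [array([[319., 328.]]), array([[319., 270.]])]
0.02 [array([[319., 314.]]), array([[319., 260.]])]
```

View pics/w3b.png

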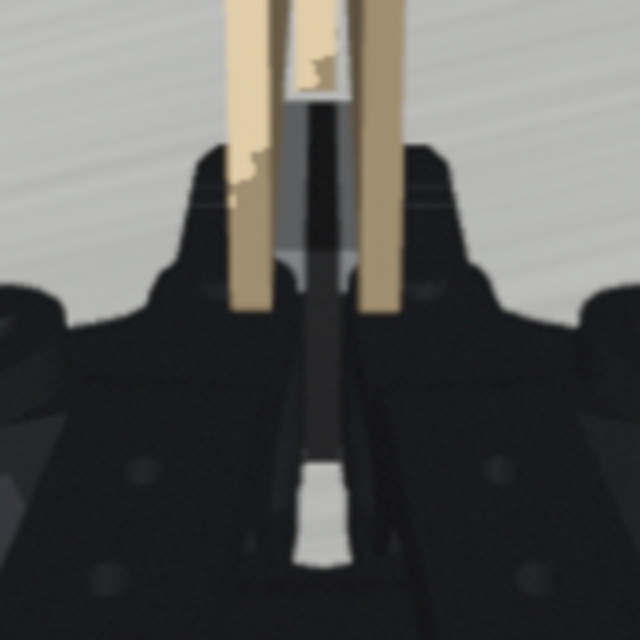

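Call:
{"name": "servo_tool", "arguments": {
  "commands": [
    {"linear": [3,0,0],"angular": [0,0,0],"gripper": -1},
    {"linear": [6,0,0],"angular": [0,0,0],"gripper": -1},
    {"linear": [9,0,0],"angular": [0,0,0],"gripper": -1},
    {"linear": [12,0,0],"angular": [0,0,0],"gripper": -1},
    {"linear": [15,0,0],"angular": [0,0,0],"gripper": -1},
    {"linear": [18,0,0],"angular": [0,0,0],"gripper": -1},
    {"linear": [20,0,0],"angular": [0,0,0],"gripper": -1},
    {"linear": [22,0,0],"angular": [0,0,0],"gripper": -1},
    {"linear": [24,0,0],"angular": [0,0,0],"gripper": -1},
    {"linear": [26,0,0],"angular": [0,0,0],"gripper": -1},
    {"linear": [26,0,0],"angular": [0,0,0],"gripper": -1}
  ]
}}

```text
time_s: 5.55
position: [0.5309, -0.056, 0.0753]
tool_rot: [[0.969, -0.248, -0.0], [-0.248, -0.969, 0.0], [-0.001, -0.0, -1.0]]
ft_force: [-4.4, 0.5, -1.4]
grip_width: 0.0
```

```bash
python3 - <<'E'
from h import *
s=env.observe();p=env.get_image("wrist")
print(s["time_s"],s["position"],s["ft_force"])
zoom(p,240,200,400,360,"pics/w4.png",4)
E
```

```text
5.55 [ 0.53093646 -0.05595116  0.07526561] [-4.43785116  0.50790269 -1.35629664]
```

View pics/w4.png

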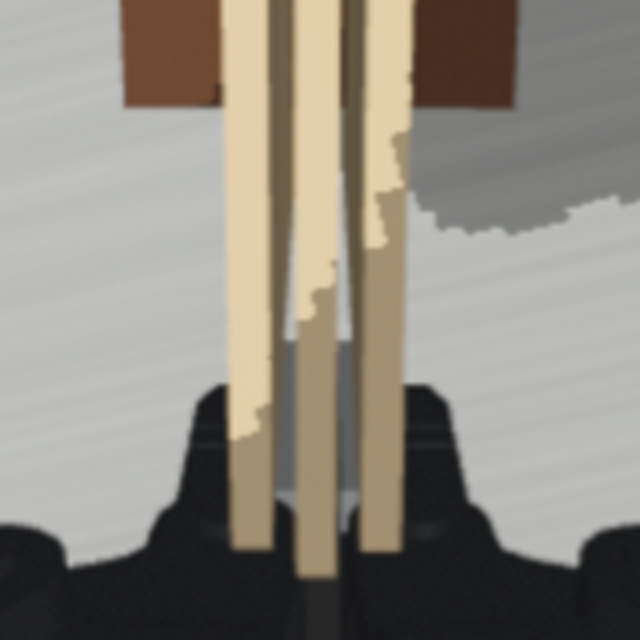

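The middle end sits about 2.4 mm nearer than the outer two, because it fits a recess between the closed pads. I'll shift sideways and trim it with one finger.

Call:
{"name": "servo_tool", "arguments": {
  "commands": [
    {"linear": [-6,0,0],"angular": [0,0,0],"gripper": -1},
    {"linear": [-6,4.5,0],"angular": [0,0,0],"gripper": -1},
    {"linear": [-6,4.5,0],"angular": [0,0,0],"gripper": -1},
    {"linear": [-4,4.5,0],"angular": [0,0,0],"gripper": -1},
    {"linear": [-2.5,4.5,0],"angular": [0,0,0],"gripper": -1},
    {"linear": [-1,4.5,0],"angular": [0,0,0],"gripper": -1},
    {"linear": [0,4.5,0],"angular": [0,0,0],"gripper": -1},
    {"linear": [0.5,4.5,0],"angular": [0,0,0],"gripper": -1},
    {"linear": [0.5,4.5,0],"angular": [0,0,0],"gripper": -1},
    {"linear": [-10,4.5,0],"angular": [0,0,0],"gripper": -1},
    {"linear": [-30,4.5,0],"angular": [0,0,0],"gripper": -1},
    {"linear": [-30,0,0],"angular": [0,0,0],"gripper": -1},
    {"linear": [-30,0,0],"angular": [0,0,0],"gripper": -1}
  ]
}}

```text
time_s: 6.9
position: [0.5022, -0.0482, 0.0756]
tool_rot: [[0.969, -0.248, 0.001], [-0.248, -0.969, -0.0], [0.001, -0.0, -1.0]]
ft_force: [-0.1, 0.1, -0.6]
grip_width: -0.0
```

```bash
python3 - <<'E'
from h import *
s=env.observe();p=env.get_image("wrist");T=cam2w(p,s)
print(s["time_s"],s["position"],s["ft_force"])
zoom(p,240,130,400,290,"pics/w5.png",4)
E
```

```text
6.9 [ 0.50216931 -0.04820826  0.07563995] [-0.11315484  0.07162768 -0.59831969]
```

View pics/w5.png

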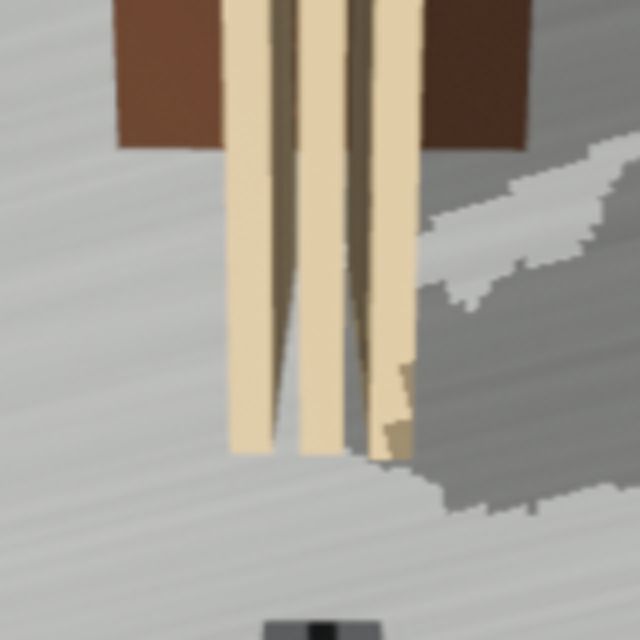

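Board ends are at rows 453, 454 and 460 of the zoom, so level within about 0.5 mm. Now to hover over the clip.

Call:
{"name": "servo_tool", "arguments": {
  "commands": [
    {"linear": [-10,0,-45],"angular": [0,0,0],"gripper": -1},
    {"linear": [-20,0,-90],"angular": [0,0,2],"gripper": -1},
    {"linear": [-40,-35,-125],"angular": [0,0,5],"gripper": 1},
    {"linear": [-60,-75,-130],"angular": [0,0,8],"gripper": 1},
    {"linear": [-80,-115,-130],"angular": [0,0,11.3],"gripper": 1},
    {"linear": [-90,-160,-130],"angular": [0,0,11.3],"gripper": 1},
    {"linear": [-97,-203,-130],"angular": [0,0,11.3],"gripper": 1},
    {"linear": [-97,-203,-130],"angular": [0,0,11.3],"gripper": 1},
    {"linear": [-97,-203,-130],"angular": [0,0,11.3],"gripper": 1},
    {"linear": [-97,-203,-130],"angular": [0,0,11.3],"gripper": 1}
  ]
}}

```text
time_s: 7.95
position: [0.4587, 0.1715, 0.2053]
tool_rot: [[0.901, -0.434, 0.0], [-0.434, -0.901, -0.0], [0.0, 0.0, -1.0]]
ft_force: [0.6, -0.6, -0.7]
grip_width: 0.0855
```

```bash
python3 - <<'E'
from h import *
import pickle
s=env.observe();p=env.get_image("wrist");T=cam2w(p,s);pickle.dump((s,p),open("w6.pkl","wb"))
print(s["time_s"],s["position"],s["ft_force"],s["grip_width"],np.degrees(np.arctan2(s["tool_rot"][1,0],s["tool_rot"][0,0])))
cv2.imwrite("pics/w6.png",p["frame"])
p2=env.get_image("top");T2=cam2w(p2);zoom(p2,220,190,370,300,"pics/top6.png",5)
E
```

```text
7.95 [0.45871382 0.17149986 0.2052902 ] [ 0.64377279 -0.55092549 -0.68307838] 0.08551118588929028 -25.732399062502942
```

View pics/w6.png

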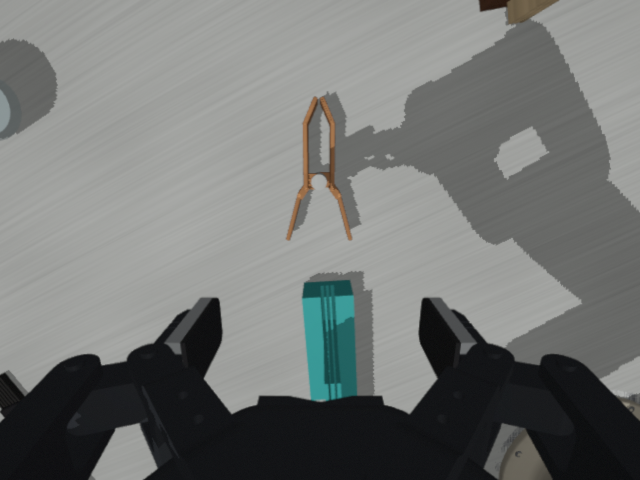

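View pics/top6.png

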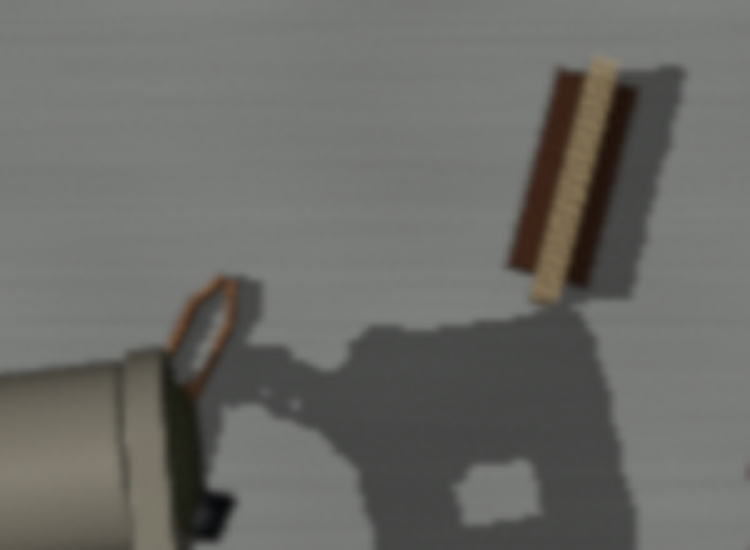

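```bash
python3 - <<'E'
from h import *
import pickle
s,p=pickle.load(open("w6.pkl","rb"));T=cam2w(p,s)
def tl(uv,z): return ((onz(p,T,uv,z)-s["position"])@s["tool_rot"]*1000).round(1)
print(tl([(319.5,181),(321,98),(289,239),(351,239)],.034))
print("teal near",tl([(303,297),(353,296)],.04),"bd",tl([(332,383)],.04),tl([(332,400)],.115))
zoom(p,280,260,380,410,"pics/w6z.png",4)
E
```

```text
[[ 39.9   0.3 171.3]
 [109.3   1.7 171.3]
 [-13.8 -28.3 171.3]
 [-13.9  29.8 171.3]]
teal near [[-70.3 -15.8 165.3]
 [-69.3  32.6 165.3]] bd [[-169.7   13.2  165.3]] [[-126.    10.2   90.3]]
```

View pics/w6z.png

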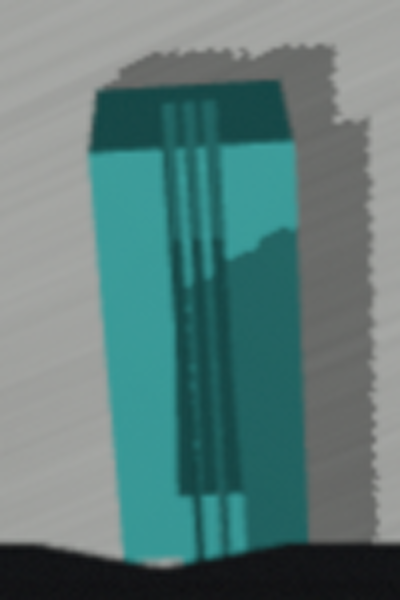

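Call:
{"name": "servo_tool", "arguments": {
  "commands": [
    {"linear": [0,0.5,45],"angular": [0,0,0],"gripper": 1},
    {"linear": [0,0.5,90],"angular": [0,0,0],"gripper": 1},
    {"linear": [0,0.5,130],"angular": [0,0,0],"gripper": 1},
    {"linear": [0,0.5,160],"angular": [0,0,0],"gripper": 1},
    {"linear": [0,0.5,180],"angular": [0,0,0],"gripper": 1},
    {"linear": [0,0.5,190],"angular": [0,0,0],"gripper": 1},
    {"linear": [0,0.5,190],"angular": [0,0,0],"gripper": 1}
  ],
  "force": 35
}}

```text
time_s: 8.75
position: [0.4581, 0.1711, 0.0147]
tool_rot: [[0.901, -0.435, -0.002], [-0.435, -0.901, -0.0], [-0.001, 0.001, -1.0]]
ft_force: [0.6, -0.6, -0.3]
grip_width: 0.0855
```

```bash
python3 - <<'E'
from h import *
s=env.observe();p=env.get_image("wrist")
print(s["time_s"],s["position"],s["ft_force"],s["grip_width"])
cv2.imwrite("pics/w7.png",p["frame"])
E
```

```text
8.75 [0.45811528 0.17110607 0.01467767] [ 0.63089224 -0.55432754 -0.25096644] 0.08554192172842837
```

View pics/w7.png

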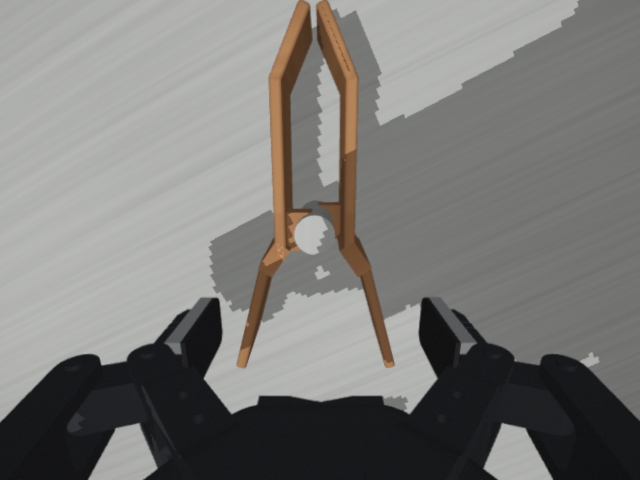

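The levers are between the pads, with ends at (243,366) and (389,366). Closing.

Call:
{"name": "servo_tool", "arguments": {
  "commands": [
    {"linear": [0,-0.8,0],"angular": [0,0,0],"gripper": 0.5},
    {"linear": [0,-0.8,0],"angular": [0,0,0],"gripper": 0.3},
    {"linear": [0,-0.8,0],"angular": [0,0,0],"gripper": 0.1},
    {"linear": [0,-0.8,0],"angular": [0,0,0],"gripper": -0.1},
    {"linear": [0,-0.8,0],"angular": [0,0,0],"gripper": -0.4},
    {"linear": [0,-0.8,0],"angular": [0,0,0],"gripper": -1},
    {"linear": [0,-0.8,0],"angular": [0,0,0],"gripper": -1},
    {"linear": [0,-0.8,0],"angular": [0,0,0],"gripper": -1},
    {"linear": [0,-0.8,0],"angular": [0,0,0],"gripper": -1}
  ],
  "force": 35
}}

```text
time_s: 9.7
position: [0.4595, 0.1728, 0.017]
tool_rot: [[0.901, -0.433, 0.004], [-0.433, -0.901, 0.001], [0.003, -0.002, -1.0]]
ft_force: [-1.3, 0.1, 11.8]
grip_width: 0.0298
```

```bash
python3 - <<'E'
from h import *
s=env.observe();p=env.get_image("wrist")
print(s["time_s"],s["position"],s["ft_force"],s["grip_width"])
cv2.imwrite("pics/w8.png",p["frame"])
E
```

```text
9.7 [0.45954894 0.17280006 0.01703521] [-1.34948596  0.14375781 11.80750574] 0.029818721573469285
```

View pics/w8.png

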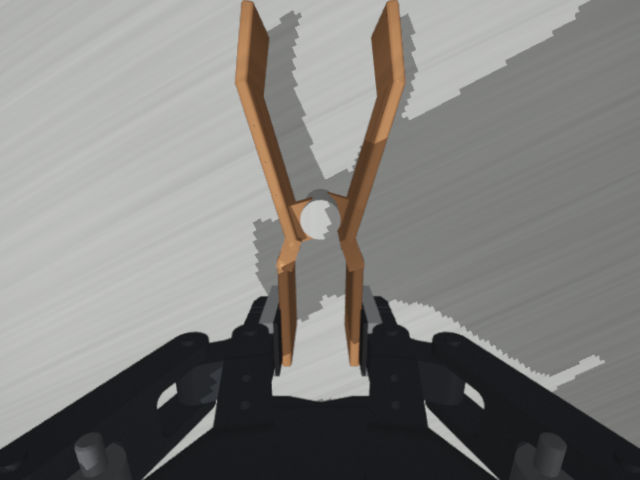

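Jaws are fully open (tips at (245,3) and (390,3)). Lifting.

Call:
{"name": "servo_tool", "arguments": {
  "commands": [
    {"linear": [0,0,-10],"angular": [0,0,0],"gripper": -1},
    {"linear": [0,0,-25],"angular": [0,0,0],"gripper": -1},
    {"linear": [0,0,-40],"angular": [0,0,0],"gripper": -1},
    {"linear": [0,0,-60],"angular": [0,0,0],"gripper": -1},
    {"linear": [0,0,-80],"angular": [0,0,0],"gripper": -1},
    {"linear": [0,0,-100],"angular": [0,0,0],"gripper": -1},
    {"linear": [0,0,-120],"angular": [0,0,0],"gripper": -1},
    {"linear": [0,0,-140],"angular": [0,0,0],"gripper": -1},
    {"linear": [0,0,-160],"angular": [0,0,0],"gripper": -1},
    {"linear": [0,0,-175],"angular": [0,0,0],"gripper": -1},
    {"linear": [0,0,-185],"angular": [0,0,0],"gripper": -1},
    {"linear": [0,0,-185],"angular": [0,0,0],"gripper": -1},
    {"linear": [0,0,-185],"angular": [0,0,0],"gripper": -1}
  ]
}}

```text
time_s: 11.05
position: [0.4582, 0.1725, 0.2]
tool_rot: [[0.901, -0.433, -0.001], [-0.433, -0.901, -0.0], [-0.001, 0.0, -1.0]]
ft_force: [0.6, -0.4, -0.7]
grip_width: 0.0298
```

```bash
python3 - <<'E'
from h import *
import pickle
s=env.observe();p=env.get_image("wrist");pickle.dump((s,p),open("w9.pkl","wb"))
print(s["time_s"],s["position"],s["ft_force"],s["grip_width"],np.degrees(np.arctan2(s["tool_rot"][1,0],s["tool_rot"][0,0])))
cv2.imwrite("pics/w9.png",p["frame"])
T=cam2w(p,s);z=s["position"][2]+.017
print(((onz(p,T,[(320,221),(248,5),(391,5)],z)-s["position"])@s["tool_rot"]*1000).round(1))
p=env.get_image("scene");cv2.imwrite("pics/s9.png",p["frame"][100:340,150:500])
E
```

```text
11.05 [0.45818466 0.17245844 0.199982  ] [ 0.62789627 -0.36321937 -0.6566561 ] 0.029788537668474748 -25.68791520538932
[[ 44.1   0.6 -17. ]
 [111.  -21.1 -17.1]
 [110.9  22.2 -17.1]]
```

View pics/w9.png

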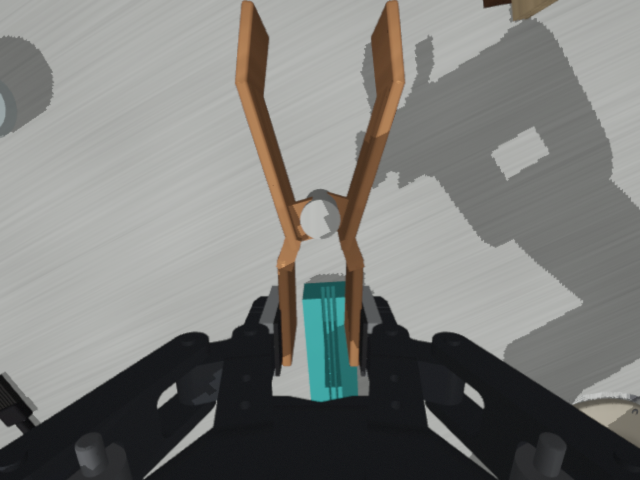

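View pics/s9.png

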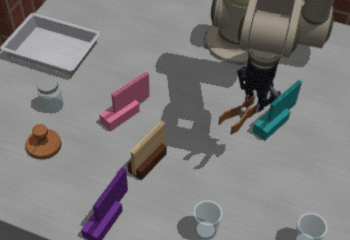

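Call:
{"name": "servo_tool", "arguments": {
  "commands": [
    {"linear": [3,15,0],"angular": [0,0,-1],"gripper": -1},
    {"linear": [6,40,0],"angular": [0,0,-3],"gripper": -1},
    {"linear": [10,70,0],"angular": [0,0,-5],"gripper": -1},
    {"linear": [14,100,0],"angular": [0,0,-7],"gripper": -1},
    {"linear": [18,130,0],"angular": [0,0,-9],"gripper": -1},
    {"linear": [22,160,0],"angular": [0,0,-10.5],"gripper": -1},
    {"linear": [25,185,0],"angular": [0,0,-11.2],"gripper": -1},
    {"linear": [26.5,198,0],"angular": [0,0,-11.2],"gripper": -1},
    {"linear": [26.5,202,0],"angular": [0,0,-11.2],"gripper": -1},
    {"linear": [26.5,202,30],"angular": [0,0,-11.2],"gripper": -1},
    {"linear": [26.5,202,60],"angular": [0,0,-11.2],"gripper": -1},
    {"linear": [26.5,202,90],"angular": [0,0,-11.2],"gripper": -1},
    {"linear": [26.5,202,110],"angular": [0,0,-11.2],"gripper": -1},
    {"linear": [26.5,202,120],"angular": [0,0,-11.2],"gripper": -1},
    {"linear": [26.5,202,120],"angular": [0,0,-11.2],"gripper": -1},
    {"linear": [26.5,202,120],"angular": [0,0,-11.2],"gripper": -1}
  ]
}}

```text
time_s: 12.75
position: [0.395, -0.0207, 0.0804]
tool_rot: [[0.968, -0.25, -0.0], [-0.25, -0.968, 0.0], [-0.0, -0.0, -1.0]]
ft_force: [-0.2, 0.9, -1.0]
grip_width: 0.0301
```

```bash
python3 - <<'E'
from h import *
import pickle
s=env.observe();p=env.get_image("wrist");pickle.dump((s,p),open("w10.pkl","wb"))
print(s["time_s"],s["position"],s["ft_force"],s["grip_width"],np.degrees(np.arctan2(s["tool_rot"][1,0],s["tool_rot"][0,0])))
cv2.imwrite("pics/w10.png",p["frame"])
E
```

```text
12.75 [ 0.39501256 -0.02072745  0.08043212] [-0.15058477  0.85002128 -0.95490071] 0.03010203346863237 -14.465112859906434
```

View pics/w10.png

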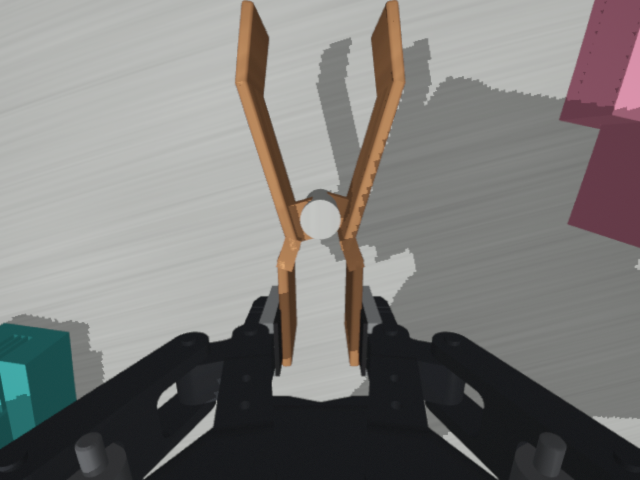

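Call:
{"name": "servo_tool", "arguments": {
  "commands": [
    {"linear": [8,0,0],"angular": [0,0,0],"gripper": -1},
    {"linear": [18,0,0],"angular": [0,0,0],"gripper": -1},
    {"linear": [28,0,0],"angular": [0,0,0],"gripper": -1},
    {"linear": [36,0,0],"angular": [0,0,0],"gripper": -1},
    {"linear": [40,0,0],"angular": [0,0,0],"gripper": -1},
    {"linear": [40,0,0],"angular": [0,0,0],"gripper": -1},
    {"linear": [40,0,0],"angular": [0,0,0],"gripper": -1}
  ]
}}

```text
time_s: 13.5
position: [0.4333, -0.0309, 0.0802]
tool_rot: [[0.968, -0.25, -0.001], [-0.25, -0.968, 0.0], [-0.001, -0.0, -1.0]]
ft_force: [0.1, 0.6, -1.4]
grip_width: 0.0299
```

```bash
python3 - <<'E'
from h import *
s=env.observe();p=env.get_image("wrist")
print(s["time_s"],s["position"],s["ft_force"],s["grip_width"])
cv2.imwrite("pics/w11.png",p["frame"])
E
```

```text
13.5 [ 0.43328142 -0.03094751  0.08020557] [ 0.09129392  0.56318086 -1.39515308] 0.029911013036901402
```

View pics/w11.png

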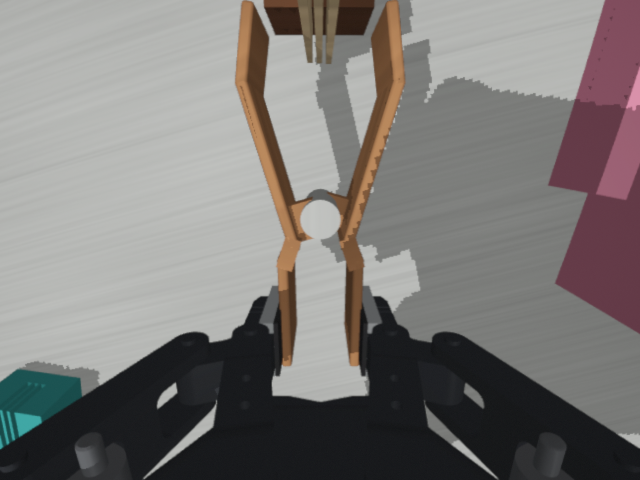

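The boards (308–334 px) are centred between the jaws (248–393 px). Advancing further.

Call:
{"name": "servo_tool", "arguments": {
  "commands": [
    {"linear": [5,0,0],"angular": [0,0,0],"gripper": -1},
    {"linear": [12,0,0],"angular": [0,0,0],"gripper": -1},
    {"linear": [20,0,0],"angular": [0,0,0],"gripper": -1},
    {"linear": [27,0,0],"angular": [0,0,0],"gripper": -1},
    {"linear": [32,0,0],"angular": [0,0,0],"gripper": -1},
    {"linear": [35,0,0],"angular": [0,0,0],"gripper": -1},
    {"linear": [35,0,0],"angular": [0,0,0],"gripper": -1},
    {"linear": [35,0,0],"angular": [0,0,0],"gripper": -1},
    {"linear": [35,0,0],"angular": [0,0,0],"gripper": -1}
  ]
}}

```text
time_s: 14.45
position: [0.4672, -0.0397, 0.0803]
tool_rot: [[0.968, -0.25, -0.0], [-0.25, -0.968, 0.0], [-0.0, -0.0, -1.0]]
ft_force: [0.1, 0.4, -0.5]
grip_width: 0.0299
```

```bash
python3 - <<'E'
from h import *
s=env.observe();p=env.get_image("wrist");T=cam2w(p,s)
print(s["time_s"],s["position"],s["ft_force"],s["grip_width"],s["qvel"])
cv2.imwrite("pics/w12.png",p["frame"])
p=env.get_image("scene");zoom(p,240,180,400,290,"pics/s12.png",5)
E
```

```text
14.45 [ 0.46720507 -0.03969228  0.08032039] [ 0.12696837  0.41640024 -0.48005266] 0.029902024915623333 [ 0.04300261 -0.16106958 -0.04219772  0.04024346 -0.13205447  0.01906588]
```

View pics/w12.png

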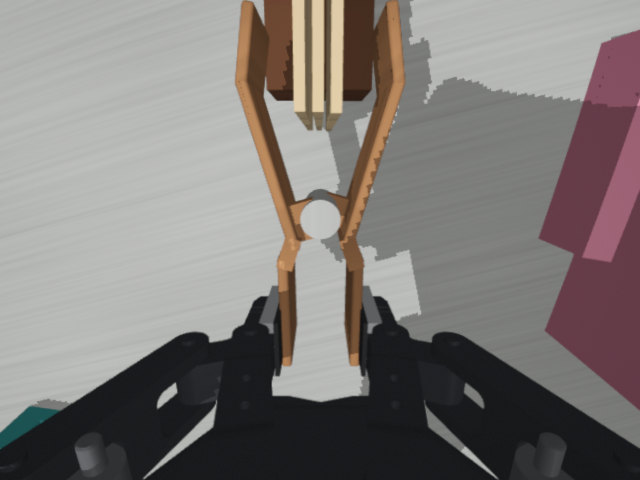

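View pics/s12.png

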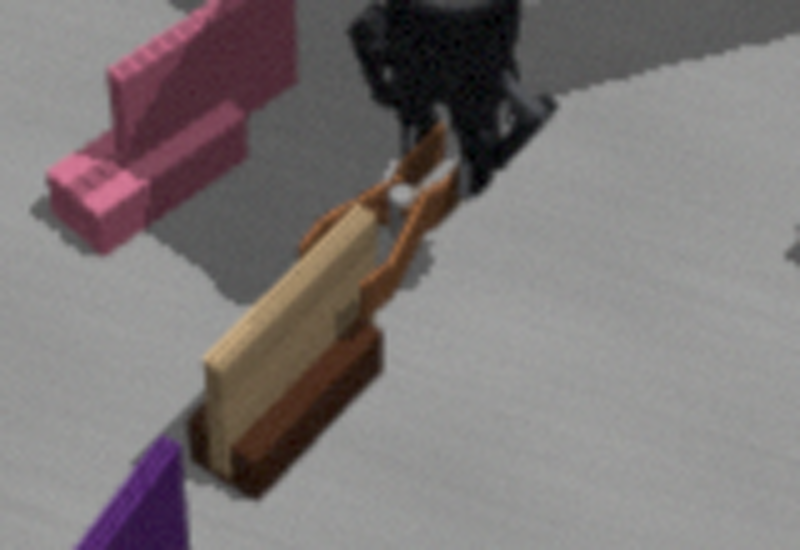

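```bash
python3 - <<'E'
from h import *
s=env.observe();p=env.get_image("wrist");T=cam2w(p,s)
f=lambda uv,z:((onz(p,T,uv,z)-s["position"])@s["tool_rot"]*1000).round(1)
print(f([(299,112),(318,112),(337,112)],.115),f([(320,220)],.0973),s["ft_force"])
zoom(p,260,60,380,240,"pics/w13.png",3.3)
print(env.close_job())
E
```

```text
[[ 78.3  -5.2 -34.7]
 [ 78.3  -0.1 -34.7]
 [ 78.3   5.1 -34.7]] [[ 44.3   0.5 -16.9]] [-0.79179939 -0.65222066 -0.49489416]
the job is handed in; nothing more can be done
None
```

The job is handed in, with the clip held wide open around the levelled ends of all three boards. The hand-in call gives no verdict, so the result rests on my own measurements.

**Boards:** I pushed the two outer boards in with the closed fingers until they met the middle one. The middle end fitted a recess between the pads and was left about 2.4 mm too far out. I trimmed it with one finger, after which the three ends measured level to within about 0.5 mm.

**Clip:** I squeezed the levers at 35 N until the jaws were fully open, lifted the clip and advanced it around the ends. The whole job took about 15 s.

| Last check | Measured | Required |
|---|---|---|
| Board ends ahead of the pivot | 34 mm | 12 to 56 mm |
| Board lines from the clip's centre line | within about 6 mm | within 16 mm |
| Clip centre height | about 80 mm | 55 to 110 mm |

- **Contact:** The wrist camera shows a clear gap between jaws and boards on both sides. The wrist force stayed at about 1 N or less, at the sensor's noise level, so it cannot by itself prove contact below 0.4 N.
- **Other objects:** I never went near the tumblers, jar or press.
- **Disagreements:** The pivot-to-tool distance read 40 mm before the grasp and 44 mm after, which is well inside the tolerance. No check failed.

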